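# Show a module to the inspection camera

### The arm

A 7-joint arm with a two-finger parallel gripper is mounted at the origin on the work surface. World frame = base frame: x ahead of the robot, y to its left, z up, the work surface at z = 0. Lengths are in m, angles in rad, forces in N, time in s.
With the tool pointing down it reaches from about 0.4 to 0.85 m from the base axis. Payload 4.5 kg.
Tool frame: the origin (TCP) lies on the centre line of the jaws, within the pads' length; the fingertips stand 14 mm ahead of it and the grasp point (between the pads) lies 5 mm behind it (nose_length is the distance from the TCP to the fingertips, in m); x points along the fingers, y is the direction in which the jaws open and shut, and the axes are right-handed (so a half turn about x gives the same grasp; the last joint's range is limited). The gripper opens to 88 mm and grips with 3 to 60 N. Pads are 18 mm wide; open, the fingers measure 123 mm over their backs; the gripper's body (75 mm by 187 mm) begins 45 mm behind the grasp point.
Start: joints at [-1.073, 0.689, -0.195, 1.565, 0.157, 0.902, -0.215], TCP at [0.28, 0.559, 0.253] pointing down, gripper open.
Joint ranges: [-3.01, 3.01], [-0.46, 2.08], [-1.47, 1.51], [0.13, 2.56], [-1, 4.14], [0.04, 2.09], [-2.66, 2.66]. Speed limits (rad/s): [2.57, 2.57, 3.14, 3.14, 3.14, 3.14, 3.14].

### API

Orientations are given as a unit quaternion [x, y, z, w].
In Python, from plant import get_state, snapshot, camera_params, finish_job, boxes_of, silhouettes, spot_point, nose_length gives the robot as it stands.
- The arm moves only by the tool apply_moves, never from a script. Its arguments are lists of equal length, an entry for each row: "delta_pos": the shift along the tool's x, y, z in cm, a list of three; "yaw": the turn about the tool's x in rad; "gripper": the opening in per cent of the stroke, from 0 (shut) to 100 (fully open). A call has 1 to 10 rows; each row is the pose to reach, as a shift and turn from the pose measured when the call began, along the tool's axes at that moment; what a row does not reach only later rows make up. A row lasts 1/12 s, in which the tool goes at most 41.7 mm and 7.16 degrees, less where a joint would pass 70% of its speed; a pose out of reach is approached as far as the arm can. A call with a gripper value outside its range is refused whole. The fingers move at their own pace and stop on an object; "force" is the grip in N (left out, the last holds). Time passes only in rows, so rows that repeat a pose let the fingers close. It gives the time, the measured TCP pose, the force and the opening at its end, in the units of the state.
- get_state(): the state, without advancing time (a new reading comes with each control period).
- snapshot(name): name is "side" or "top" or "wrist"; returns the picture (384x512x3 uint8, red, green, blue); there is no depth.
- camera_params(name): a dict with "fovy" (degrees; the focal length in pixels is half the picture's height over the tangent of half this angle, whatever the lens; pixels are square), "cx", "cy" (the principal point, pixels), "position" and "orientation" of the camera in the world. Camera axes: x right, y down, z forward; pixel columns grow to the right and rows downward; lengths in m; the calibration is good to about 2 mm. A picture is of the moment at which its call begins: read the wrist's pose just before it. camera_params takes no time and is no camera call; for the wrist camera it gives the pose at the moment of the call.
- finish_job(): hands the job in, once; it reports no verdict.
Trained networks look in the newest picture that a camera, given by its name, has taken for a name from the list of things; names that differ only in an ending like _2 or _b are one class to them, and where a whole thing is asked for, a point or a joint stands for the part that bears it (a point fixed in the world has none). Each returns a list of dicts, best first, with "score" (0 to 1); they miss things now and then, are a little off and sometimes report something else, mostly with a low value. They report only what shows in the picture. A call takes as long as a camera call.
- boxes_of(thing, camera): "bbox" ([left, top, width, height] in pixels, round what is visible of it).
- silhouettes(thing, camera): "mask" (384x512 bool, what is visible of it) and "bbox" ([left, top, width, height] in pixels, round what is visible of it).
- spot_point(thing, camera): "pixel" ([column, row] in pixels: a listed point, or the origin of a listed thing).
The state is a dict: "clock": time; "q": joint angles; "qd": joint speeds; "joint_torque": joint torques, N m; "tool_pos": TCP position; "eef_rot": TCP orientation; "contact_force": force on the tool from outside, world axes, zero at the start; "moment": the same for the moment, N m; "opening": opening from 0.0 (shut) to 1.0 (fully open).
Only numpy, scipy, OpenCV 4.12 (cv2) and the standard library are available. Lean on these libraries where they do the work, as an engineer would, in place of code of your own. Each camera call takes 0.05 s, during which the arm holds its last target.

### The job

At the inspection station, raise the yellow sash all the way up by its black bar so that the camera window is open; then lift the orange-fronted module out of the opened chassis by its grip tab and present it to the camera. Finish while still holding it in the air: upright and still, its orange front plate squarely facing the window, centred on the window sideways and in height, about 100 mm away from it. Do not bump it against the station, and leave the other modules and the loose things on the bench where they are.

Things in the scene. Friction and masses are not known exactly. Their poses are not given: they have to be found in the camera images.
- station: grey box of the inspection camera, 160 mm deep (x), 160 wide (y), 155 high, fixed to the bench on the robot's right; origin at the centre of its underside, z up. Its front (the window side) looks along its own -x, towards the middle of the bench. A yellow sash runs upright in front of it between two aluminium guides 175 mm high; guides and sash stand up to 20 mm before the front face. The box's roof is flat, at 155 mm
- window (a point): centre of the camera window on the station's front face, 110 mm above the bench; axes as the station's, so the camera looks along this point's own -x. The spot for the module's front plate is 100 mm from here along -x, at the same height
- sash (a joint): height by which the yellow sash is raised, m: 0 fully down (window covered), 0.08 at its top stop (window open). It slides vertically, needs about 9 N to lift and stays by friction where it is left
- sash_bar (a point): middle of the sash's black round handle bar: 12 mm thick, level, along the station's y, 88 mm between the middles of its two posts (78 mm free between them). With the sash down it is 205 mm above the bench, 50 mm above the station's roof and 57 mm above the yellow panel's upper edge; it rises with the sash. Axes as the station's. Fingers can straddle it from above, one on the window side and one on the roof side
- chassis: opened steel chassis, fixed, 106 mm (x) by 214 mm (y), on the robot's left, origin at the centre of its underside. Three open-topped bays in a row along its y at -64, 0 and +64 mm, each about 50 mm wide and 98 mm long; floor 6 mm thick, dividers 36 mm, side walls 40 mm, rear wall 46 mm, front wall (-x) 20 mm high
- module: the module to present: aluminium body 90 mm long (x), 42 wide (y), 50 high, orange front plate on its -x end, and an upright orange grip tab on top: 50 mm long (x), 12 mm thick (y), from 50 to 88 mm above the underside, centred. Total height 88 mm, 150 to 330 g, evenly spread. Origin at the centre of its underside, z up. Starts standing loose in one of the three bays, which one varies, front plate towards the chassis's -x side
- port (a point): centre of the orange front plate's outer face: 45 mm from the module's axis along its -x, 25 mm above its underside; axes as the module's
- module_blue: plug-in module with a blue front plate and blue grip tab, same shape and size as module, standing in another bay of the chassis; a bystander. Origin at the centre of its underside
- module_white: plug-in module with a white front plate and white grip tab, same shape and size as module, standing in another bay of the chassis; a bystander. Origin at the centre of its underside
- tape: blue tape ring, outer diameter 90 mm, 25 mm high, lying flat, a bystander; origin under its centre
- tumbler: grey drinks tumbler with black cap, diameter 66 mm, 120 mm high, a bystander; origin under its centre
- screwdriver: screwdriver lying on the bench, a bystander
- cup: small open yellow cup, diameter 60 mm, 45 mm high, a bystander; origin under its centre

How it is judged:
By the outcome, as a careful person would: the job done as asked, in the order asked, and still so for the second after the job is handed in, while the arm keeps its last pose, push and grip.
It also fails if it takes over 56 s, if anything falls off the work surface, if the arm or the gripper's body presses on something with over 40 N, if the wrist force passes 120 N, or if a joint passes its speed limit or range.

## Working session

There is one attempt and no reset: what is moved stays moved. The work goes in short steps, Python scripts to look and compute and a tool call to move; the robot and the scene stay as the last step left them, time stands still between calls to the robot, and variables do not carry over. Pictures are saved under pics/ and viewed, and the job is handed in when it is done.

Besides the shell and the picture viewer there is one more tool, called after "Call:" by a JSON object that holds its "api" and its "payload", one argument or row to a line. apply_moves: Moves the arm, as the interface text tells. Its arguments: {"type":"object","properties":{"delta_pos":{"type":"array"},"yaw":{"type":"array"},"gripper":{"type":"array"},"force":{"type":"number"}},"required":["delta_pos","yaw","gripper"]}

```bash
ls; mkdir -p pics
cat > h.py <<'E'
import numpy as np, cv2
from scipy.spatial.transform import Rotation as R
from plant import *
def save(name,fn):
    im=snapshot(name); cv2.imwrite('pics/'+fn,im[:,:,::-1]); return im
def cam(name):
    p=camera_params(name); f=192/np.tan(np.radians(p['fovy'])/2)
    return p,f,np.array(p['position']),R.from_quat(p['orientation']).as_matrix()
def ray(name,px):
    p,f,o,M=cam(name)
    d=M@np.array([(px[0]-p['cx'])/f,(px[1]-p['cy'])/f,1.]); return o,d/np.linalg.norm(d)
def atz(name,px,z):
    o,d=ray(name,px); return o+d*(z-o[2])/d[2]
def proj(name,P):
    p,f,o,M=cam(name); c=(np.atleast_2d(P)-o)@M
    return np.c_[p['cx']+f*c[:,0]/c[:,2],p['cy']+f*c[:,1]/c[:,2]]
E
python3 - <<'E'
from h import *
s=get_state(); print(s)
for n in ['side','top','wrist']:
    save(n,f'{n}0.png'); print(n,camera_params(n))
E
```

```text
pics
{'clock': 0.0, 'q': array([-1.0731823 ,  0.68998246, -0.19452403,  1.56633864,  0.15729745,
        0.90250372, -0.21514615]), 'qd': array([-0.00110361, -0.00144374,  0.00146296, -0.00113618,  0.00085634,
       -0.00091968, -0.00095922]), 'joint_torque': array([ 4.27562572e-04, -5.27561331e+01, -1.26690656e+00, -1.53422034e+01,
       -5.26556396e-02,  6.48273548e-03,  1.73860699e-04]), 'tool_pos': array([0.27936743, 0.55840802, 0.25191266]), 'eef_rot': array([ 0.16186008,  0.68828647, -0.16314388,  0.68807495]), 'contact_force': array([-0.45978002,  0.24550299,  0.51216978]), 'moment': array([-0.02670493,  0.02358565, -0.03068223]), 'opening': 1.0043614398400529}
side {'fovy': 57.53719274954837, 'cx': 248.88751344966713, 'cy': 192.5645507654381, 'position': array([ 0.44636038, -0.65839328,  0.87876569]), 'orientation': array([ 0.93603162, -0.05809051,  0.01506135, -0.34676139])}
top {'fovy': 54.390632383351154, 'cx': 255.76063179010532, 'cy': 196.5914744868159, 'position': array([ 0.46592642, -0.02971034,  1.07278715]), 'orientation': array([ 0.70876097, -0.70495076,  0.00139927, -0.02646426])}
wrist {'fovy': 68.25922215425697, 'cx': 253.9161858579975, 'cy': 191.76852240909054, 'position': array([0.21939541, 0.58941162, 0.38423564]), 'orientation': array([0.84332307, 0.52106343, 0.06920771, 0.11184536])}
```

View pics/side0.png

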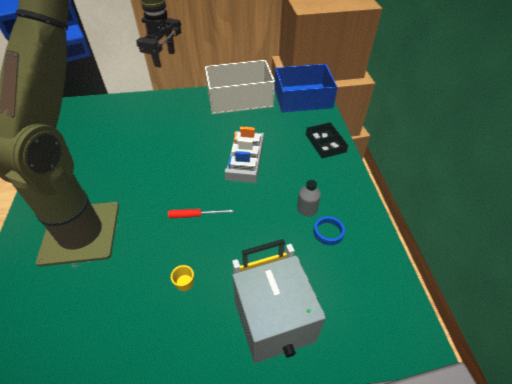

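View pics/top0.png

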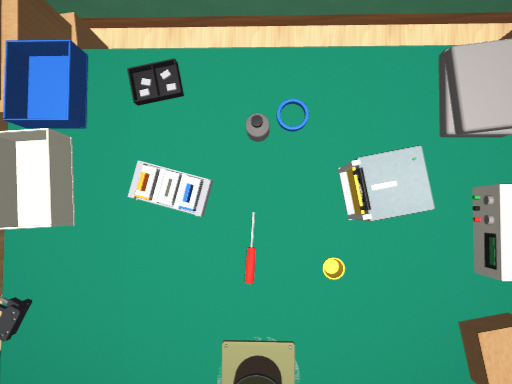

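View pics/wrist0.png

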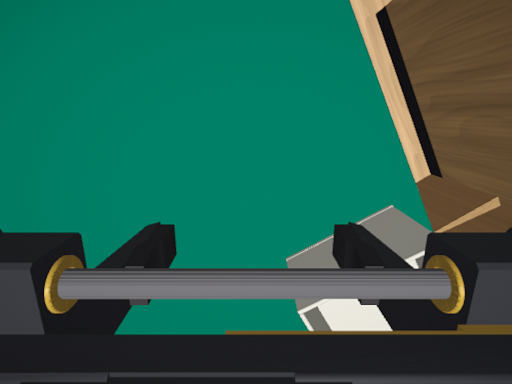

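Run:
```python
from h import *
for t in ['station','sash_bar','window','chassis','module','port','module_blue','module_white','tumbler']:
  for c in ['top','side']:
    r=spot_point(t,c); print(t,c,[(np.round(x['pixel'],1),round(x['score'],2)) for x in r[:2]])
    r=boxes_of(t,c) if t!='window' else []; print('   box',[(np.round(x['bbox'],1),round(x['score'],2)) for x in r[:2]])
print(get_state()['clock'])
```

```text
station top [(array([376.8, 189.6]), 0.65), (array([193. , 196.2]), 0.2)]
   box [(array([337.4, 151. ,  97.7,  68.8]), 0.85)]
station side [(array([275.2, 321.7]), 0.78)]
   box []
sash_bar top [(array([362. , 188.2]), 0.67)]
   box [(array([343.9, 167.4,  28.6,  45.3]), 0.64)]
sash_bar side [(array([260.6, 245.4]), 0.56)]
   box [(array([238.9, 238.4,  47.3,  32.6]), 0.85)]
window top [(array([292.9, 114.4]), 0.74), (array([364.2, 190.3]), 0.59)]
   box []
window side [(array([263.5, 270.5]), 0.58)]
   box []
chassis top [(array([171.8, 188.2]), 0.57)]
   box [(array([127.8, 161.8,  82. ,  58.3]), 0.68)]
chassis side [(array([244.4, 161. ]), 0.95)]
   box [(array([224.5, 136. ,  39.5,  47.9]), 0.76)]
module top [(array([151.5, 182.2]), 0.58)]
   box [(array([136.3, 165.7,  26.3,  33.8]), 0.89)]
module side [(array([246.1, 143.3]), 0.55)]
   box [(array([236.1, 238.7,  53. ,  34. ]), 0.58), (array([232.2, 140.2,  24.8,  15.8]), 0.16)]
port top [(array([144.5, 199. ]), 0.79)]
   box [(array([136.4, 162.6,  22.7,  38. ]), 0.69)]
port side [(array([237.3, 138. ]), 0.74)]
   box [(array([239.3, 124.7,  22. ,  21. ]), 0.54)]
module_blue top [(array([192. , 196.2]), 0.72)]
   box [(array([176.4, 177.4,  25.4,  33.4]), 0.79)]
module_blue side [(array([241.9, 169.3]), 0.84), (array([272.6, 319.6]), 0.75)]
   box [(array([239.5, 123.8,  23. ,  23.6]), 0.72), (array([226.1, 149.5,  34.2,  22.5]), 0.67)]
module_white top [(array([174.7, 187. ]), 0.82), (array([149.5, 184.1]), 0.39)]
   box [(array([159.2, 169.6,  25. ,  32.9]), 0.59)]
module_white side [(array([245.9, 161.1]), 0.78)]
   box [(array([232.4, 139.2,  25.9,  18.3]), 0.88)]
tumbler top []
   box [(array([243.6, 113.3,  24.5,  29.4]), 0.79)]
tumbler side [(array([310.1, 207.2]), 0.87)]
   box [(array([298.7, 180.7,  20.6,  36.1]), 0.93)]
1.85
```

Run:
```python
import cv2
im=cv2.imread('pics/top0.png')
cv2.imwrite('pics/topS.png',cv2.resize(im[135:235,325:450],None,fx=6,fy=6,interpolation=cv2.INTER_CUBIC))
cv2.imwrite('pics/topC.png',cv2.resize(im[150:230,115:225],None,fx=7,fy=7,interpolation=cv2.INTER_CUBIC))
im=cv2.imread('pics/side0.png')
cv2.imwrite('pics/sideS.png',cv2.resize(im[225:365,220:340],None,fx=4,fy=4,interpolation=cv2.INTER_CUBIC))
```

```text
(no output)
```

View pics/topS.png

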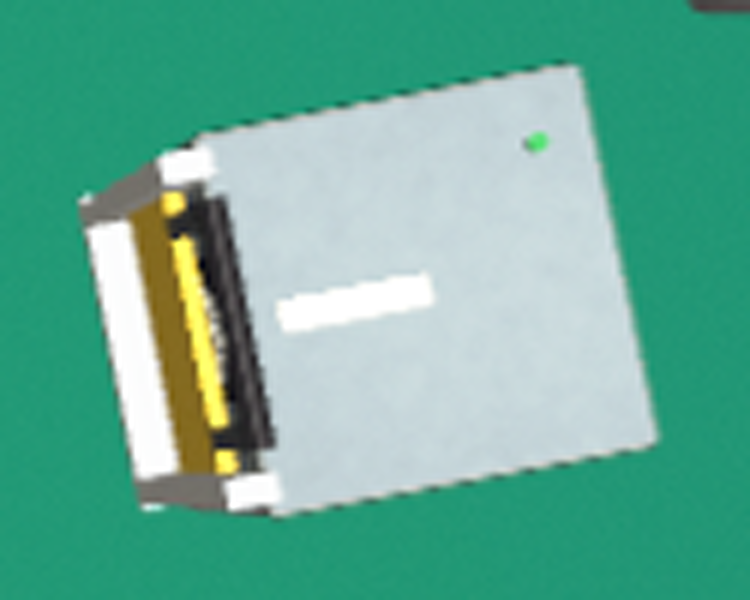

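View pics/topC.png

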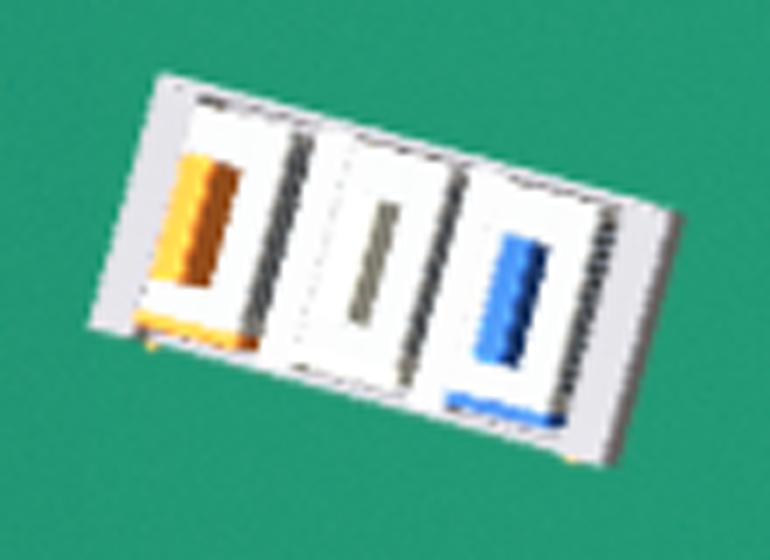

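View pics/sideS.png

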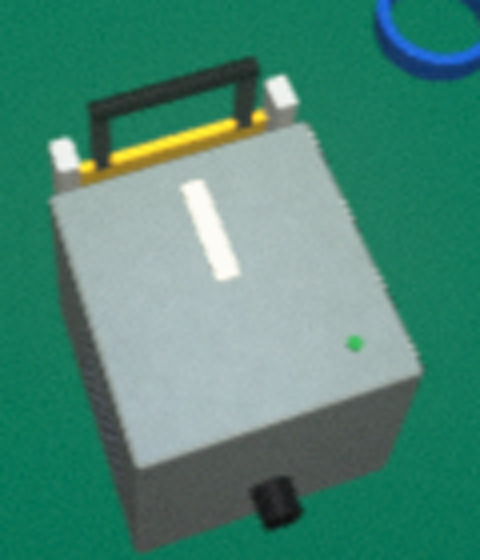

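```bash
cat > fit.py <<'E'
from h import *
from scipy.optimize import least_squares
def pose2(p,L):
    c,s=np.cos(p[2]),np.sin(p[2]); L=np.asarray(L,float)
    return np.c_[p[0]+c*L[:,0]-s*L[:,1],p[1]+s*L[:,0]+c*L[:,1],L[:,2]]
E
python3 - <<'E'
from fit import *
L=[[-.08,.08,.155],[.08,.08,.155],[.08,-.08,.155],[-.08,-.08,.155]]
T=(np.array([[203,133],[580,65],[657,440],[275,515]])+.5)/6-.5+[325,135]
S=(np.array([[310,125],[420,372],[142,467],[50,200]])+.5)/4-.5+[220,225]
for n,w in (('both',(1,1)),('top',(1,0)),('side',(0,1))):
    f=lambda p:np.r_[w[0]*(proj('top',pose2(p,L))-T).ravel(),w[1]*(proj('side',pose2(p,L))-S).ravel()]
    r=least_squares(f,[.5,-.3,-1.4],x_scale=[.01,.01,.1]); print(n,r.x,np.round(r.fun,1))
    if n=='both': p=r.x
# chassis
Lc=[[.053,.107,.046],[.053,-.107,.046],[-.053,.107,.02],[-.053,-.107,.02]]
T=(np.array([[162,75],[683,212],[90,328],[612,465]])+.5)/7-.5+[115,150]
r=least_squares(lambda q:(proj('top',pose2(q,Lc))-T).ravel(),[.5,.2,0]); print('ch',r.x,np.round(r.fun,1))
c=r.x
tab=(np.array([[183,153],[213,163],[183,283],[150,277]])+.5)/7-.5+[115,150]
Lt=[[.025,.006,.094],[.025,-.006,.094],[-.025,-.006,.094],[-.025,.006,.094]]
r=least_squares(lambda q:(proj('top',pose2(q,Lt))-tab).ravel(),[.5,.2,0]); print('tab',r.x,np.round(r.fun,1), 'bay',pose2(c,[[0,.064,0]]))
print('bar side+top', proj('top',pose2(p,[[-.09,0,.205]])),proj('side',pose2(p,[[-.09,0,.205]])))
for n,px in (('top',[362,188.2]),('side',[260.6,245.4])):
    w=atz(n,px,.205); d=w[:2]-p[:2]; print(n,w,'stn frame',np.cos(p[2])*d[0]+np.sin(p[2])*d[1],-np.sin(p[2])*d[0]+np.cos(p[2])*d[1])
print(R.from_quat(get_state()['eef_rot']).as_matrix().round(3))
E
```

```text
both [ 0.53779032 -0.33902123 -1.38100345] [-1.  -0.2  1.3 -1.2  1.9  1.  -0.1  0.6 -0.3 -2.   2.1  0.  -1.4  0.8
 -0.4 -1.7]
top [ 0.53791948 -0.33778821 -1.38309009] [-1.4 -0.3  0.8 -1.2  1.3  1.  -0.7  0.4 -0.  -0.   0.  -0.  -0.   0.
 -0.  -0. ]
side [ 0.53760707 -0.34008741 -1.37922702] [-0.  -0.   0.  -0.   0.   0.   0.   0.  -0.4 -1.7  2.2  0.4 -1.4  1.4
 -0.5 -1.2]
ch [ 0.52902879  0.24977387 -0.26553627] [-0.6 -0.7 -1.7  0.   2.6  0.1 -0.3  0.7]
tab [ 0.54485665  0.31146925 -0.23728592] [ 0.1 -0.2  0.1 -0.6 -0.3  0.5  0.1  0.3] bay [[0.5458241 0.3115308 0.       ]]
bar side+top [[365.0456579  188.11008303]] [[263.87854731 248.25476172]]
top [ 0.52057673 -0.24368517  0.205     ] stn frame -0.09687157784753989 0.001081183460521138
side [ 0.51460188 -0.24235319  0.205     ] stn frame -0.09930683590480398 -0.004535093083502854
[[ 0.     0.447  0.894]
 [ 0.     0.894 -0.447]
 [-1.     0.    -0.   ]]
```

```bash
cat >> h.py <<'E'
def go(pos,jaw=None):
    s=get_state(); M=R.from_quat(s['eef_rot']).as_matrix()
    d=M.T@(np.array(pos)-s['tool_pos'])*100
    a=np.arctan2(M[1,1],M[0,1]); 
    print('t',round(s['clock'],2),'tcp',s['tool_pos'].round(4),'jaw',round(a,4),'tiltx',M[:,0].round(4),'q',s['q'].round(2),'open',round(s['opening'],3),'F',s['contact_force'].round(1))
    print('delta',d.round(2),'yaw', None if jaw is None else round(-((jaw-a+np.pi)%(2*np.pi)-np.pi),4))
E
python3 -c "
from h import *
go([.521,-.247,.33],-1.381)"
```

```text
t 1.85 tcp [0.2796 0.559  0.2527] jaw 1.1071 tiltx [ 0.e+00  1.e-04 -1.e+00] q [-1.07  0.69 -0.19  1.57  0.16  0.9  -0.22] open 1.003 F [-0.2 -0.3 -0.4]
delta [ -7.73 -61.29  57.65] yaw 2.4881
```

Call:
{"api": "apply_moves", "payload": {
  "delta_pos": [
    [-7.7, -61.3, 57.7],
    [-7.7, -61.3, 57.7],
    [-7.7, -61.3, 57.7],
    [-7.7, -61.3, 57.7],
    [-7.7, -61.3, 57.7],
    [-7.7, -61.3, 57.7],
    [-7.7, -61.3, 57.7],
    [-7.7, -61.3, 57.7],
    [-7.7, -61.3, 57.7],
    [-7.7, -61.3, 57.7]
  ],
  "yaw": [2.49, 2.49, 2.49, 2.49, 2.49, 2.49, 2.49, 2.49, 2.49, 2.49],
  "gripper": [100, 100, 100, 100, 100, 100, 100, 100, 100, 100]
}}

```text
clock: 2.68
tool_pos: [0.399, 0.1598, 0.2912]
eef_rot: [0.536, 0.461, -0.535, 0.461]
contact_force: [0.5, -0.4, -0.2]
opening: 0.999
```

```bash
python3 -c "
from h import *
go([.521,-.247,.33],-1.381)"
```

```text
t 2.68 tcp [0.399  0.1598 0.2912] jaw -0.1487 tiltx [ 8.e-04  7.e-04 -1.e+00] q [-0.59  0.38  0.14  2.08 -0.08  0.68 -0.54] open 0.999 F [ 0.5 -0.4 -0.2]
delta [-3.9  18.09 38.42] yaw 1.2323
```

Call:
{"api": "apply_moves", "payload": {
  "delta_pos": [
    [-3.9, 18.1, 38.4],
    [-3.9, 18.1, 38.4],
    [-3.9, 18.1, 38.4],
    [-3.9, 18.1, 38.4],
    [-3.9, 18.1, 38.4],
    [-3.9, 18.1, 38.4],
    [-3.9, 18.1, 38.4],
    [-3.9, 18.1, 38.4],
    [-3.9, 18.1, 38.4],
    [-3.9, 18.1, 38.4]
  ],
  "yaw": [1.232, 1.232, 1.232, 1.232, 1.232, 1.232, 1.232, 1.232, 1.232, 1.232],
  "gripper": [100, 100, 100, 100, 100, 100, 100, 100, 100, 100]
}}

```text
clock: 3.52
tool_pos: [0.5182, -0.2377, 0.3294]
eef_rot: [0.705, 0.066, -0.704, 0.065]
contact_force: [0.3, 0.6, 0.2]
opening: 1.0
```

Call:
{"api": "apply_moves", "payload": {
  "delta_pos": [
    [0, 0, 0],
    [0, 0, 0]
  ],
  "yaw": [0, 0],
  "gripper": [100, 100]
}}

```text
clock: 3.68
tool_pos: [0.5181, -0.2405, 0.3294]
eef_rot: [0.705, 0.063, -0.704, 0.064]
contact_force: [0.4, 0.8, 0.2]
opening: 1.004
```

```bash
python3 -c "
from h import *
go([.521,-.247,.33],-1.381)
save('wrist','wrist1.png')
s=get_state()['tool_pos']; print(proj('wrist',[s,s-[0,0,.125],[.521,-.247,.205]]))
for t in ['sash_bar']:
    for r in spot_point(t,'wrist')[:2]: print(r)
    for r in boxes_of(t,'wrist')[:2]: print(r)
"
```

```text
t 3.68 tcp [ 0.5181 -0.2405  0.3294] jaw -1.3902 tiltx [ 0.0018 -0.0011 -1.    ] q [ 0.06  0.57  0.51  1.65 -0.32  1.   -0.72] open 1.004 F [0.4 0.8 0.2]
delta [-0.06  0.69 -0.17] yaw -0.0092
[[255.90777587 250.38360791]
 [255.35960355 189.20137752]
 [265.54832646 188.12756673]]
{'pixel': [259.3, 192.9], 'score': 0.86}
{'bbox': [251.7, 127.9, 17.6, 112.1], 'score': 0.85}
```

View pics/wrist1.png

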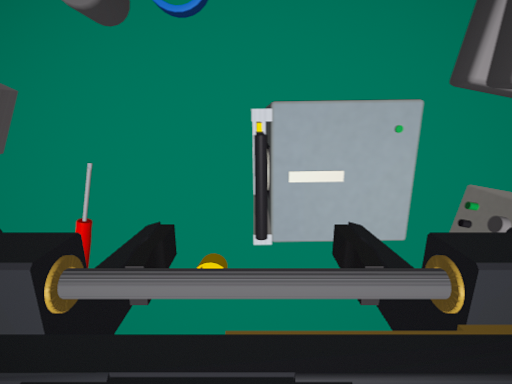

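Run:
```python
from fit import *
im=cv2.imread('pics/wrist1.png').astype(int)
dark=(im.max(2)<60)
pts=[]
for r in range(138,238,3):
    c=np.where(dark[r,240:285])[0]+240
    if len(c): pts.append((c.mean(),r))
pts=np.array(pts); W=np.array([atz('wrist',p,.205) for p in pts])
k=np.polyfit(pts[:,1],pts[:,0],1); print(k)
d=W[-1]-W[0]; print(W[0],W[-1],'bar angle',np.arctan2(d[1],d[0]))
for p in ([261.5,133],[261.5,240]): print(atz('wrist',p,.205))
L=[[-.08,.08,.155],[.08,.08,.155],[.08,-.08,.155],[-.08,-.08,.155]]
T=np.array([[271,101],[422,100],[405,241],[272,242]],float)
r=least_squares(lambda p:(proj('wrist',pose2(p,L))-T).ravel(),[.53,-.33,-1.38]); print(r.x,r.fun.round(1)); p=r.x
for w in (atz('wrist',[261.5,186.5],.205),atz('wrist',[259.3,192.9],.205)):
    d=w[:2]-p[:2]; print(w,'stn frame',np.cos(p[2])*d[0]+np.sin(p[2])*d[1],-np.sin(p[2])*d[0]+np.cos(p[2])*d[1])
cv2.imwrite('pics/w1c.png',cv2.resize(cv2.imread('pics/wrist1.png')[90:255,240:430],None,fx=3.5,fy=3.5,interpolation=cv2.INTER_NEAREST))
```

```text
[-1.22859344e-03  2.61369373e+02]
[ 0.56558974 -0.23158124  0.205     ] [ 0.47196073 -0.24988473  0.205     ] bar angle -2.9485378835828424
[ 0.56994428 -0.23109546  0.205     ]
[ 0.46892918 -0.25097986  0.205     ]
[ 0.53824008 -0.328739   -1.36755383] [-1.8  0.1  3.2 -1.5  1.   0.9 -2.6  1.7]
[ 0.52198264 -0.24053651  0.205     ] stn frame -0.08966854150341134 0.001880513540389199
[ 0.51553288 -0.23970484  0.205     ] stn frame -0.09178494943663636 -0.004268627489893519
```

View pics/w1c.png

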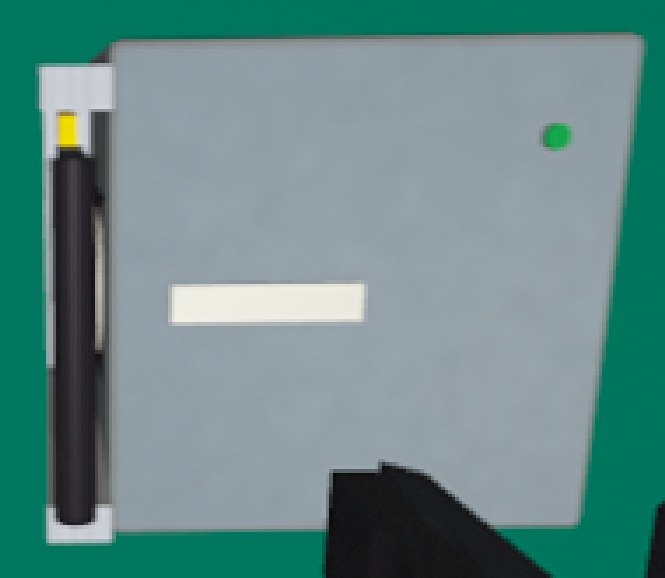

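Run:
```python
import cv2,numpy as np
im=cv2.imread('pics/top0.png').astype(float)
def edge(im,r0,r1,c):
    # green ratio transition
    g=im[r0:r1,c]; v=g[:,1]-g[:,2]  # G-R
    d=np.diff(v); i=np.argmax(np.abs(d)); 
    w=np.abs(d[max(0,i-2):i+3]); return r0+.5+ (np.arange(max(0,i-2),max(0,i-2)+len(w))*w).sum()/w.sum()
cs=np.arange(95,430,12); e=np.array([edge(im,36,60,c) for c in cs])
k=np.polyfit(cs-256,e,1); print('top',e.round(1)); print(np.polyfit(cs-256,e,2))
im=cv2.imread('pics/side0.png').astype(float)
t=im.transpose(1,0,2)
rs=np.arange(160,380,10); e=np.array([edge(t,340+int((r-90)*.41)-25,340+int((r-90)*.41)+30,r) for r in rs]); print(e.round(1)); k=np.polyfit(rs,e,1);print((e-np.polyval(k,rs)).round(1))
```

```text
top [48.4 48.2 48.4 48.4 48.2 48.2 47.9 47.9 47.8 47.8 47.4 47.4 47.1 47.2
 47.  46.9 46.8 46.8 46.5 46.4 46.1 46.1 46.  46.  45.8 45.7 45.5 45.5]
[-4.56794196e-06 -9.78556849e-03  4.71023854e+01]
[361.9 366.7 371.4 376.1 380.8 385.9 390.4 395.3 399.6 404.7 409.4 414.2
 418.9 423.8 428.3 433.3 437.8 442.8 447.3 452.2 456.8 480.8]
[ 1.5  1.3  1.1  0.8  0.5  0.6  0.1  0.  -0.6 -0.5 -0.8 -0.9 -1.3 -1.3
 -1.8 -1.8 -2.2 -2.2 -2.7 -2.7 -3.1 15.9]
```

Run:
```python
from fit import *
print(camera_params('wrist')); go([.521,-.247,.33],-1.381)
B=np.array([[-1,1],[1,1],[1,-1],[-1,-1.]])
T={'top':(np.array([[203,133],[580,65],[657,440],[275,515]])+.5)/6-.5+[325,135],
'side':(np.array([[310,125],[420,372],[142,467],[50,200]])+.5)/4-.5+[220,225],
'wrist':np.array([[272,102],[423.7,100],[405.7,240],[272,241.4]])}
for n in T:
    f=lambda p:(proj(n,pose2(p,np.c_[B[:,0]*p[3],B[:,1]*p[4],[.155]*4]))-T[n]).ravel()
    r=least_squares(f,[.53,-.33,-1.38,.08,.08],x_scale=[.01,.01,.1,.01,.01]); print(n,r.x.round(4),r.fun.round(1))
    p=r.x; print('  front mid',pose2(p,[[-p[3],0,.155]]), 'rear',pose2(p,[[p[3],0,.155]]))
```

```text
{'fovy': 68.25922215425697, 'cx': 253.9161858579975, 'cy': 191.76852240909054, 'position': array([ 0.58338634, -0.22281783,  0.46117346]), 'orientation': array([ 0.76374569, -0.63215069, -0.08497957,  0.09927995])}
t 3.83 tcp [ 0.5181 -0.2357  0.329 ] jaw -1.3832 tiltx [ 6.e-04  3.e-03 -1.e+00] q [ 0.05  0.57  0.51  1.66 -0.32  1.   -0.72] open 0.996 F [-0.   0.1 -0.1]
delta [-0.11  1.17 -0.07] yaw -0.0022
top [ 0.5379 -0.3378 -1.3832  0.0775  0.0781] [-0.2  0.2 -0.  -0.2  0.1  0.4  0.2 -0.5]
  front mid [[ 0.5234384  -0.26172743  0.155     ]] rear [[ 0.55233238 -0.41392058  0.155     ]]
side [ 0.5375 -0.341  -1.379   0.077   0.0777] [-0.8  0.   0.6 -0.1 -0.7  0.1  0.9  0. ]
  front mid [[ 0.5228493  -0.26548368  0.155     ]] rear [[ 0.55219932 -0.41660801  0.155     ]]
wrist [ 0.5392 -0.3295 -1.3678  0.078   0.078 ] [ 0.1  0.3  0.3 -0.2 -0.4 -0.2 -0.1  0.1]
  front mid [[ 0.52342757 -0.25314425  0.155     ]] rear [[ 0.55487352 -0.40590941  0.155     ]]
```

```bash
python3 - <<'E'
s=open('h.py').read()
s=s.replace("def cam(name):\n    p=camera_params(name)","WP={}\ndef cam(name):\n    p=WP.get(name) or camera_params(name)")
s=s.replace("    im=snapshot(name);","    WP[name]=camera_params(name); im=snapshot(name);")
open('h.py','w').write(s)
E
python3 - <<'E'
from h import *
for i in range(4):
    a=camera_params('wrist')['position']; st=get_state(); print(st['clock'],st['tool_pos'].round(4),st['qd'].round(3),a.round(4)); snapshot('side')
go([.521,-.247,.28],-1.381)
E
```

```text
3.8333 [ 0.5181 -0.2357  0.329 ] [-0.013 -0.008 -0.003  0.004  0.002 -0.001 -0.001] [ 0.5834 -0.2228  0.4612]
3.8833 [ 0.5182 -0.2355  0.3291] [-0.007 -0.003  0.005 -0.003  0.001 -0.    -0.002] [ 0.5834 -0.2226  0.4613]
3.9333 [ 0.5183 -0.2356  0.3292] [ 0.001  0.     0.009 -0.003 -0.    -0.    -0.002] [ 0.5835 -0.2227  0.4614]
3.9833 [ 0.5183 -0.2358  0.3293] [ 0.003 -0.001  0.009 -0.007  0.002 -0.001 -0.   ] [ 0.5835 -0.2229  0.4616]
t 4.03 tcp [ 0.5183 -0.2361  0.3294] jaw -1.3837 tiltx [ 0.0014  0.002  -1.    ] q [ 0.05  0.57  0.51  1.66 -0.32  1.   -0.72] open 1.001 F [0.2 0.6 0.3]
delta [ 4.94  1.13 -0.05] yaw -0.0027
```

```bash
cat > bar.py <<'E'
from fit import *
im=save('wrist','wrist2.png')[:,:,::-1].astype(int)
st=get_state(); print(st['tool_pos'])
dark=(im.max(2)<60)
pts=[]
for r in range(138,238,3):
    c=np.where(dark[r,230:300])[0]+230
    if len(c): pts.append((c.mean(),r,len(c)))
pts=np.array(pts); print(pts[::5].round(1))
k=np.polyfit(pts[:,1],pts[:,0],1)
W=np.array([atz('wrist',(np.polyval(k,r),r),.205) for r in (140,187,240)])
d=W[0]-W[-1]; print(W,'station yaw from bar',np.arctan2(d[1],d[0])-np.pi/2)
cv2.imwrite('pics/w2c.png',cv2.resize(im[90:255,220:430].astype(np.uint8),None,fx=3.5,fy=3.5,interpolation=cv2.INTER_NEAREST))
E
python3 bar.py
```

```text
[ 0.51828827 -0.23646265  0.32943369]
[[267.6 138.   11. ]
 [267.1 153.   11. ]
 [266.5 168.   10. ]
 [266.5 183.   10. ]
 [267.7 198.   12. ]
 [267.5 213.   14. ]
 [266.5 228.   12. ]]
[[ 0.56517201 -0.23824676  0.205     ]
 [ 0.52265838 -0.24648206  0.205     ]
 [ 0.46997163 -0.25668799  0.205     ]] station yaw from bar -1.379456519565328
```

View pics/w2c.png

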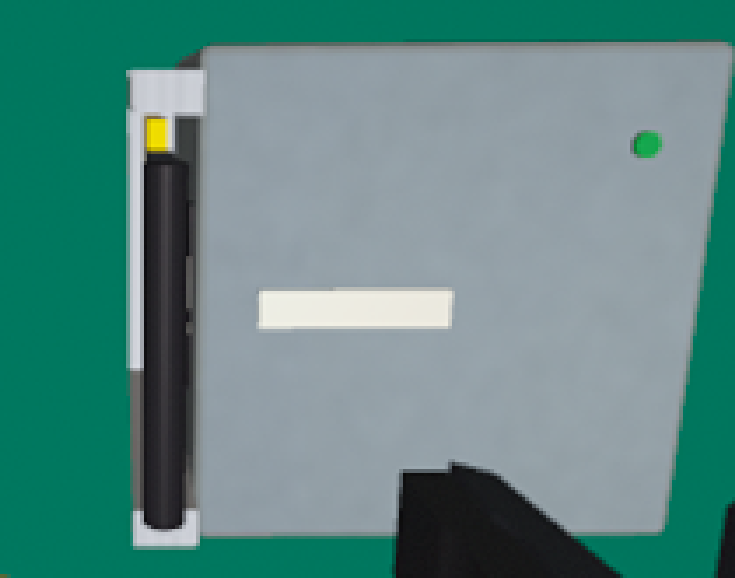

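Run:
```python
from fit import *
WP['wrist']=camera_params('wrist')
B=np.array([[-1,1],[1,1],[1,-1],[-1,-1.]])
T=np.array([[205,45],[735,43],[663,533],[200,535]])/3.5-.5+[220,90]
f=lambda p:(proj('wrist',pose2(p,np.c_[B*.078,[.155]*4]))-T).ravel()
r=least_squares(f,[.53,-.33,-1.38]); print(r.x.round(4),r.fun.round(1)); p=r.x
print('front',pose2(p,[[-.08,0,.155],[-.09,0,.2]]))
go([.521,-.247,.20],-1.380)
```

```text
[ 0.5391 -0.3365 -1.3781] [ 0.2  0.6  0.1  0.2  0.2 -0.5 -0.5 -0.5]
front [[ 0.52375228 -0.25797891  0.155     ]
 [ 0.52183704 -0.24816403  0.2       ]]
t 4.08 tcp [ 0.5183 -0.2365  0.3294] jaw -1.3843 tiltx [ 0.0014  0.0017 -1.    ] q [ 0.05  0.57  0.51  1.66 -0.32  1.   -0.72] open 1.001 F [-0.2 -0.3 -0.1]
delta [12.94  1.1  -0.05] yaw -0.0043
```

Call:
{"api": "apply_moves", "payload": {
  "delta_pos": [
    [3, 1.1, -0.05],
    [6, 1.1, -0.05],
    [9, 1.1, -0.05],
    [11.5, 1.1, -0.05],
    [12.9, 1.1, -0.05],
    [12.9, 1.1, -0.05],
    [12.9, 1.1, -0.05],
    [12.9, 1.1, -0.05]
  ],
  "yaw": [-0.004, -0.004, -0.004, -0.004, -0.004, -0.004, -0.004, -0.004],
  "gripper": [100, 100, 100, 100, 100, 100, 100, 100],
  "force": 5
}}

```text
clock: 4.75
tool_pos: [0.5217, -0.2473, 0.2016]
eef_rot: [0.705, 0.068, -0.703, 0.067]
contact_force: [-0.1, -1.0, 0.2]
opening: 1.0
```

Run:
```python
from h import *
go([.521,-.247,.20],-1.380)
save('wrist','wrist3.png'); save('side','side3.png')
im=cv2.imread('pics/side3.png'); cv2.imwrite('pics/side3c.png',cv2.resize(im[150:330,170:350],None,fx=3,fy=3))
go([.521,-.247,.20],-1.380)
```

```text
t 4.75 tcp [ 0.5217 -0.2473  0.2016] jaw -1.3799 tiltx [ 3.3e-03  7.0e-04 -1.0e+00] q [ 0.13  0.73  0.41  1.79 -0.42  0.71 -0.61] open 1.0 F [-0.1 -1.   0.2]
delta [ 0.16 -0.04  0.07] yaw 0.0001
t 4.85 tcp [ 0.5219 -0.2474  0.2019] jaw -1.3801 tiltx [ 4.1e-03  5.0e-04 -1.0e+00] q [ 0.13  0.73  0.41  1.79 -0.42  0.71 -0.61] open 0.998 F [0.6 1.  0.6]
delta [ 0.19 -0.05  0.08] yaw -0.0001
```

View pics/side3c.png

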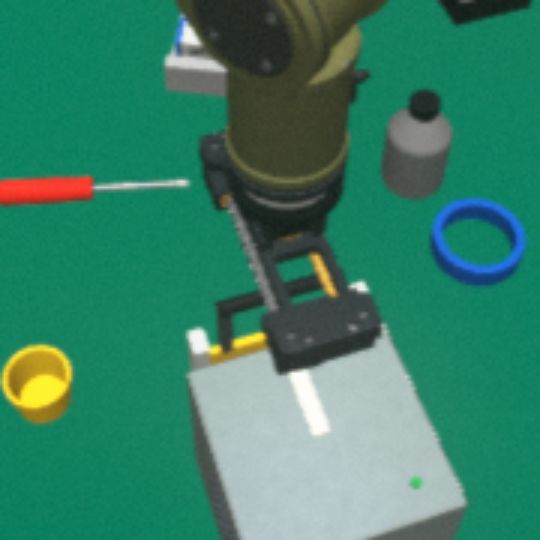

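View pics/wrist3.png

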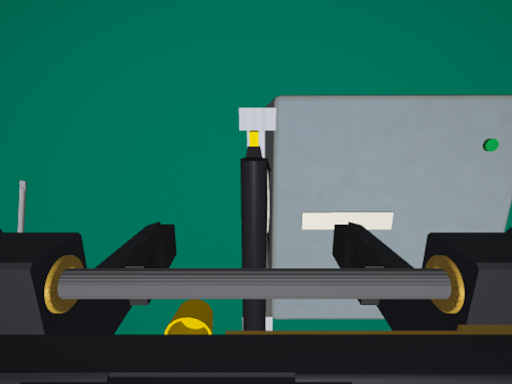

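Call:
{"api": "apply_moves", "payload": {
  "delta_pos": [
    [0.15, 0, 0],
    [0.15, 0, 0],
    [0.15, 0, 0],
    [0.15, 0, 0],
    [0.15, 0, 0],
    [0.15, 0, 0],
    [0.15, 0, 0],
    [0.15, 0, 0]
  ],
  "yaw": [0, 0, 0, 0, 0, 0, 0, 0],
  "gripper": [0, 0, 0, 0, 0, 0, 0, 0],
  "force": 10
}}

```text
clock: 5.52
tool_pos: [0.5218, -0.2473, 0.2003]
eef_rot: [0.705, 0.067, -0.702, 0.067]
contact_force: [-0.3, -0.3, -0.7]
opening: 0.422
```

Run:
```python
from h import *
go([.521,-.247,.20],-1.380)
```

```text
t 5.52 tcp [ 0.5218 -0.2473  0.2003] jaw -1.38 tiltx [ 3.9e-03  6.0e-04 -1.0e+00] q [ 0.13  0.73  0.41  1.79 -0.42  0.71 -0.61] open 0.422 F [-0.3 -0.3 -0.7]
delta [ 0.03 -0.05  0.08] yaw -0.0
```

Opening 0.42, still closing (slow fingers, about 0.09/row). Continue.

Call:
{"api": "apply_moves", "payload": {
  "delta_pos": [
    [0, 0, 0],
    [0, 0, 0],
    [0, 0, 0],
    [0, 0, 0],
    [0, 0, 0],
    [0, 0, 0]
  ],
  "yaw": [0, 0, 0, 0, 0, 0],
  "gripper": [0, 0, 0, 0, 0, 0],
  "force": 10
}}

```text
clock: 6.02
tool_pos: [0.5218, -0.2471, 0.2003]
eef_rot: [0.705, 0.068, -0.703, 0.067]
contact_force: [0.0, 0.5, -0.1]
opening: 0.124
```

Call:
{"api": "apply_moves", "payload": {
  "delta_pos": [
    [0, 0, 0],
    [0, 0, 0]
  ],
  "yaw": [0, 0],
  "gripper": [0, 0],
  "force": 45
}}

```text
clock: 6.18
tool_pos: [0.5218, -0.2472, 0.2004]
eef_rot: [0.705, 0.068, -0.702, 0.067]
contact_force: [0.1, 0.2, 0.0]
opening: 0.108
```

Run:
```python
from h import *
go([.521,-.247,.20],-1.380)
```

```text
t 6.18 tcp [ 0.5218 -0.2472  0.2004] jaw -1.3799 tiltx [ 3.9e-03  9.0e-04 -1.0e+00] q [ 0.13  0.73  0.41  1.79 -0.42  0.71 -0.61] open 0.108 F [0.1 0.2 0. ]
delta [ 0.04 -0.03  0.08] yaw 0.0001
```

Call:
{"api": "apply_moves", "payload": {
  "delta_pos": [
    [-0.6, 0, 0],
    [-1.4, 0, 0],
    [-2.2, 0, 0],
    [-3.0, 0, 0],
    [-3.8, 0, 0],
    [-4.6, 0, 0],
    [-5.4, 0, 0],
    [-6.2, 0, 0],
    [-7.0, 0, 0],
    [-7.6, 0, 0]
  ],
  "yaw": [0, 0, 0, 0, 0, 0, 0, 0, 0, 0],
  "gripper": [0, 0, 0, 0, 0, 0, 0, 0, 0, 0]
}}

```text
clock: 7.02
tool_pos: [0.5217, -0.2471, 0.2774]
eef_rot: [0.706, 0.068, -0.702, 0.067]
contact_force: [3.9, -1.3, -9.3]
opening: 0.11
```

Run:
```python
from h import *
go([.5218,-.2472,.2804],-1.380)
```

```text
t 7.02 tcp [ 0.5217 -0.2471  0.2774] jaw -1.3798 tiltx [ 4.6e-03  9.0e-04 -1.0e+00] q [ 0.09  0.63  0.47  1.71 -0.36  0.88 -0.66] open 0.11 F [ 3.9 -1.3 -9.3]
delta [-0.3   0.01 -0.01] yaw 0.0002
```

Call:
{"api": "apply_moves", "payload": {
  "delta_pos": [
    [-0.15, 0, 0],
    [-0.3, 0, 0],
    [-0.4, 0, 0],
    [-0.45, 0, 0],
    [-0.45, 0, 0],
    [-0.45, 0, 0]
  ],
  "yaw": [0, 0, 0, 0, 0, 0],
  "gripper": [0, 0, 0, 0, 0, 0]
}}

```text
clock: 7.52
tool_pos: [0.5216, -0.2471, 0.2782]
eef_rot: [0.704, 0.068, -0.703, 0.068]
contact_force: [11.0, -5.9, -35.8]
opening: 0.106
```

Run:
```python
from h import *
go([.5218,-.2472,.2804],-1.380)
save('side','side4.png')
im=cv2.imread('pics/side4.png'); cv2.imwrite('pics/side4c.png',cv2.resize(im[150:330,170:350],None,fx=3,fy=3))
```

```text
t 7.52 tcp [ 0.5216 -0.2471  0.2782] jaw -1.3795 tiltx [ 0.0013  0.     -1.    ] q [ 0.09  0.63  0.47  1.71 -0.36  0.89 -0.67] open 0.106 F [ 11.   -5.9 -35.8]
delta [-0.22  0.02 -0.02] yaw 0.0005
```

View pics/side4c.png

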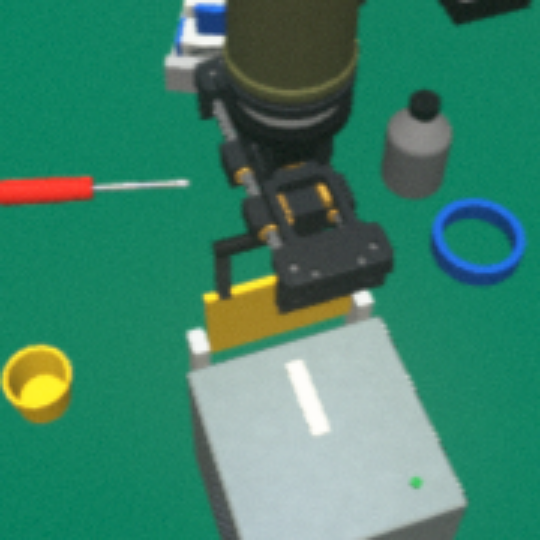

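Call:
{"api": "apply_moves", "payload": {
  "delta_pos": [
    [-0.1, 0, 0],
    [-0.1, 0, 0],
    [-0.1, 0, 0],
    [-0.1, 0, 0]
  ],
  "yaw": [0, 0, 0, 0],
  "gripper": [0, 0, 100, 100],
  "force": 20
}}

```text
clock: 7.9
tool_pos: [0.5211, -0.2473, 0.2802]
eef_rot: [0.704, 0.067, -0.703, 0.067]
contact_force: [0.5, 0.5, 0.2]
opening: 0.246
```

Call:
{"api": "apply_moves", "payload": {
  "delta_pos": [
    [0, 0, 0],
    [0, 0, 0],
    [0, 0, 0],
    [0, 0, 0],
    [0, 0, 0],
    [-2, 0, 0],
    [-4, 0, 0],
    [-6, 0, 0],
    [-8, 0, 0],
    [-8, 0, 0]
  ],
  "yaw": [0, 0, 0, 0, 0, 0, 0, 0, 0, 0],
  "gripper": [100, 100, 100, 100, 100, 100, 100, 100, 100, 100]
}}

```text
clock: 8.73
tool_pos: [0.5225, -0.2488, 0.3641]
eef_rot: [0.707, 0.066, -0.701, 0.069]
contact_force: [-0.8, 0.3, -0.3]
opening: 0.984
```

Run:
```python
from h import *
go([.545,.3115,.28],-1.82)
save('side','side5.png')
im=cv2.imread('pics/side5.png'); cv2.imwrite('pics/side5c.png',cv2.resize(im[150:330,170:350],None,fx=3,fy=3))
save('wrist','wrist5.png')
```

```text
t 8.73 tcp [ 0.5225 -0.2488  0.3641] jaw -1.3803 tiltx [ 0.0079 -0.003  -1.    ] q [ 0.06  0.55  0.53  1.58 -0.3   1.08 -0.72] open 0.984 F [-0.8  0.3 -0.3]
delta [  8.26 -54.63 -12.76] yaw 0.4397
```

View pics/side5c.png

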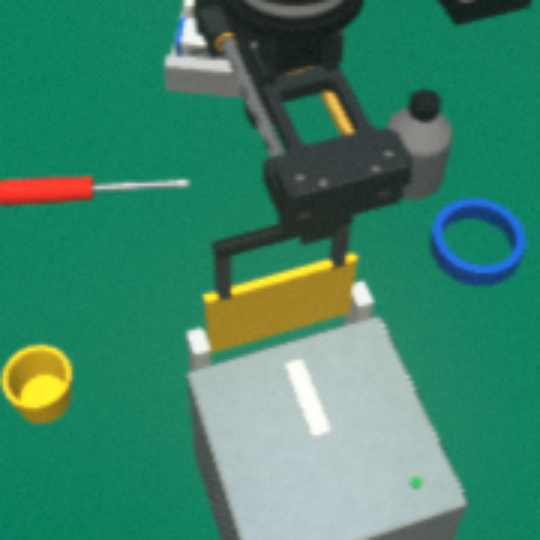

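View pics/wrist5.png

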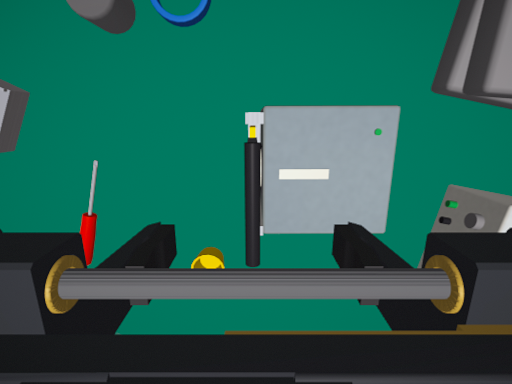

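Call:
{"api": "apply_moves", "payload": {
  "delta_pos": [
    [0, -4, -1],
    [2, -54.6, -12.8],
    [4, -54.6, -12.8],
    [8.2, -54.6, -12.8],
    [8.2, -54.6, -12.8],
    [8.2, -54.6, -12.8],
    [8.2, -54.6, -12.8],
    [8.2, -54.6, -12.8],
    [8.2, -54.6, -12.8],
    [8.2, -54.6, -12.8]
  ],
  "yaw": [0, 0.44, 0.44, 0.44, 0.44, 0.44, 0.44, 0.44, 0.44, 0.44],
  "gripper": [45, 45, 45, 45, 45, 45, 45, 45, 45, 45]
}}

```text
clock: 9.67
tool_pos: [0.5364, 0.1659, 0.3032]
eef_rot: [-0.702, 0.088, 0.702, 0.088]
contact_force: [0.7, 0.4, -0.0]
opening: 0.45
```

Run:
```python
from h import *
go([.545,.3115,.28],-1.82)
```

```text
t 9.67 tcp [0.5364 0.1659 0.3032] jaw -1.82 tiltx [-3.e-04 -8.e-04 -1.e+00] q [-0.76  0.62  0.66  1.72 -0.45  0.96 -1.74] open 0.45 F [ 0.7  0.4 -0. ]
delta [  2.3  -14.32   2.76] yaw 0.0
```

Call:
{"api": "apply_moves", "payload": {
  "delta_pos": [
    [2.3, -14.3, 2.8],
    [2.3, -14.3, 2.8],
    [2.3, -14.3, 2.8],
    [2.3, -14.3, 2.8],
    [2.3, -14.3, 2.8],
    [2.3, -14.3, 2.8],
    [2.3, -14.3, 2.8],
    [2.3, -14.3, 2.8]
  ],
  "yaw": [0, 0, 0, 0, 0, 0, 0, 0],
  "gripper": [45, 45, 45, 45, 45, 45, 45, 45]
}}

```text
clock: 10.33
tool_pos: [0.5448, 0.3089, 0.28]
eef_rot: [-0.701, 0.09, 0.702, 0.088]
contact_force: [0.0, -0.2, -0.5]
opening: 0.451
```

Run:
```python
from h import *
go([.545,.3115,.28],-1.82)
save('wrist','wrist6.png'); p=WP['wrist']; print(p['position'].tolist(),p['orientation'].tolist())
go([.545,.3115,.28],-1.82)
save('side','side6.png')
im=cv2.imread('pics/side6.png'); cv2.imwrite('pics/side6c.png',cv2.resize(im[190:330,170:350],None,fx=4,fy=4))
im=cv2.imread('pics/wrist6.png'); cv2.imwrite('pics/wrist6c.png',cv2.resize(im[80:230,150:350],None,fx=4,fy=4))
```

```text
t 10.33 tcp [0.5448 0.3089 0.28  ] jaw -1.8234 tiltx [-5.0e-04 -2.3e-03 -1.0e+00] q [-0.93  0.74  0.65  1.55 -0.5   1.02 -1.96] open 0.451 F [ 0.  -0.2 -0.5]
delta [ 0.   -0.25  0.04] yaw -0.0034
[0.6092404817123516, 0.2933210444838761, 0.4121383939810534] [-0.6069848374070864, 0.7837509828759807, 0.10374957132299993, -0.08086921818047269]
t 10.38 tcp [0.5449 0.3091 0.2802] jaw -1.8234 tiltx [-3.0e-04 -1.7e-03 -1.0e+00] q [-0.93  0.74  0.65  1.55 -0.5   1.02 -1.96] open 0.446 F [ 1.2 -0.7 -0.1]
delta [ 0.02 -0.24  0.05] yaw -0.0034
```

View pics/side6c.png

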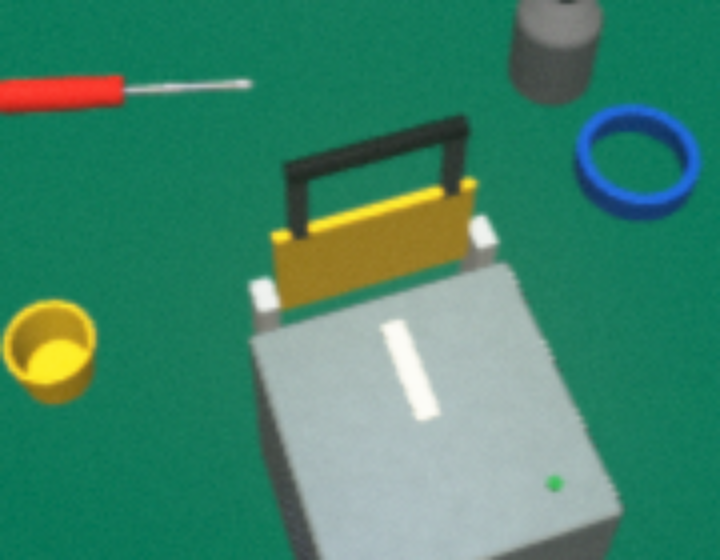

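View pics/wrist6.png

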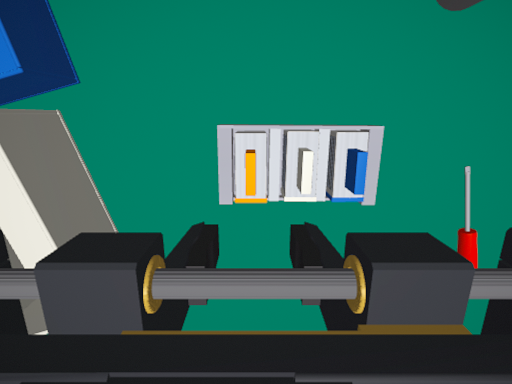

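View pics/wrist6c.png

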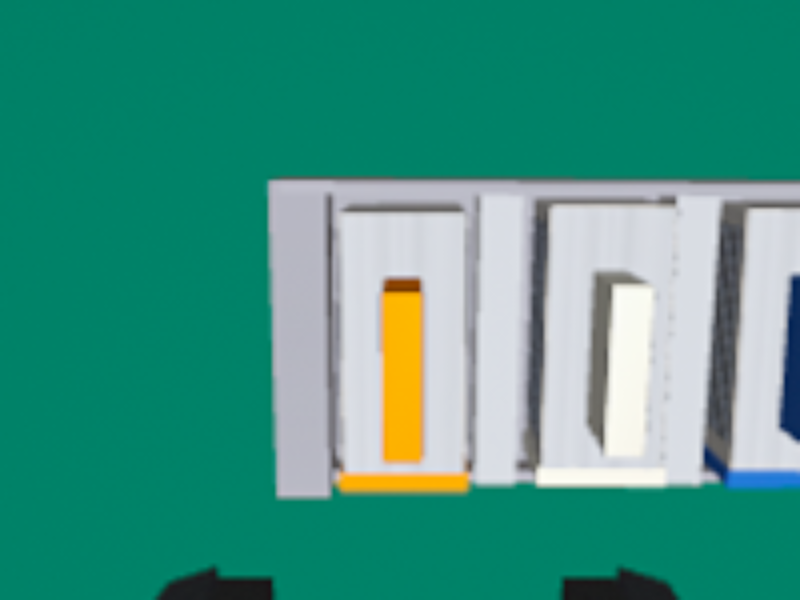

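```bash
cat > tab.py <<'E'
from fit import *
WP['wrist']=dict(camera_params('wrist'),position=np.array([0.6092404817123516, 0.2933210444838761, 0.4121383939810534]),orientation=np.array([-0.6069848374070864, 0.7837509828759807, 0.10374957132299993, -0.08086921818047269]))
T=(np.array([[384,292],[422,292],[424,462],[383,462]])+.5)/4-.5+[150,80]
L=[[.025,.006,.094],[.025,-.006,.094],[-.025,-.006,.094],[-.025,.006,.094]]
r=least_squares(lambda q:(proj('wrist',pose2(q,L))-T).ravel(),[.545,.3115,-.25]); m=r.x
print('tab',m,r.fun.round(1))
# refine by orange mask
im=cv2.imread('pics/wrist6.png').astype(int); b,g,rr=im[...,0],im[...,1],im[...,2]
mk=((rr>200)&(g>130)&(b<80)).astype(np.uint8); n,lab,stt,cen=cv2.connectedComponentsWithStats(mk); print(stt[1:],cen[1:])
i=1+np.argmax(stt[1:,4]); c=cv2.minAreaRect(np.argwhere(lab==i)[:,::-1].astype(np.float32)); print(c, atz('wrist',cen[i],.094))
for q in m,: print('grasp', go([m[0],m[1],.094-.014-.005],m[2]-np.pi/2))
# chassis corners top z
Tc=(np.array([[269,181],[276,497]])+.5)/4-.5+[150,80]
print('chassis left corner', atz('wrist',Tc[0],.046),atz('wrist',Tc[1],.04), pose2([.529,.2498,m[2]],[[.053,.107,.046],[-.053,.107,.04]]))
E
python3 tab.py
```

```text
tab [ 0.5469866   0.31324125 -0.25306614] [-0.6 -0.2  0.6 -0.2  0.   0.2 -0.   0.2]
[[246 153   9  42 378]
 [235 198  32   5 126]
 [144 279   3   7  13]
 [361 279   3   6   8]
 [143 295   7  18  40]
 [359 298   6  15  36]] [[250.         173.5       ]
 [250.74603175 200.46825397]
 [145.30769231 281.76923077]
 [362.375      281.375     ]
 [146.         304.175     ]
 [361.86111111 304.55555556]]
((250.0, 173.49998474121094), (40.99999237060547, 7.999999046325684), 90.0) [0.54803201 0.3134864  0.094     ]
t 10.43 tcp [0.5449 0.3094 0.2804] jaw -1.8231 tiltx [-1.0e-04 -1.3e-03 -1.0e+00] q [-0.93  0.74  0.65  1.55 -0.5   1.02 -1.96] open 0.452 F [ 0.5 -0.3 -0. ]
delta [20.54 -0.45 -0.1 ] yaw 0.0007
grasp None
chassis left corner [0.60949333 0.34109262 0.046     ] [0.50726952 0.36951888 0.04      ] [[0.60710189 0.34012217 0.046     ]
 [0.50447806 0.36666178 0.04      ]]
```

Call:
{"api": "apply_moves", "payload": {
  "delta_pos": [
    [2, -0.4, -0.1],
    [5, -0.4, -0.1],
    [9, -0.4, -0.1],
    [12, -0.4, -0.1],
    [14, -0.4, -0.1],
    [14, -0.4, -0.1],
    [14, -0.4, -0.1]
  ],
  "yaw": [0, 0, 0, 0, 0, 0, 0],
  "gripper": [45, 45, 45, 45, 45, 45, 45],
  "force": 5
}}

```text
clock: 11.02
tool_pos: [0.5469, 0.3118, 0.1403]
eef_rot: [-0.701, 0.09, 0.702, 0.089]
contact_force: [-0.4, 0.3, 0.9]
opening: 0.451
```

Run:
```python
from h import *
go([.547,.3134,.076],-1.824)
save('wrist','wrist7.png');  
print(proj('wrist',[[.547,.3134,.094],[.555,.3134,.076]]))
go([.547,.3134,.076],-1.824)
```

```text
t 11.02 tcp [0.5469 0.3118 0.1403] jaw -1.8245 tiltx [-0.001  -0.0022 -1.    ] q [-0.87  0.91  0.53  1.66 -0.63  0.75 -1.86] open 0.451 F [-0.4  0.3  0.9]
delta [ 6.43 -0.17  0.03] yaw -0.0005
[[252.82946385 218.32636717]
 [250.1129299  199.51062679]]
t 11.07 tcp [0.5479 0.3122 0.1416] jaw -1.8243 tiltx [ 0.0017 -0.001  -1.    ] q [-0.87  0.9   0.53  1.66 -0.63  0.75 -1.86] open 0.45 F [ 0.3 -0.9 -0.1]
delta [ 6.56 -0.09  0.13] yaw -0.0003
```

View pics/wrist7.png

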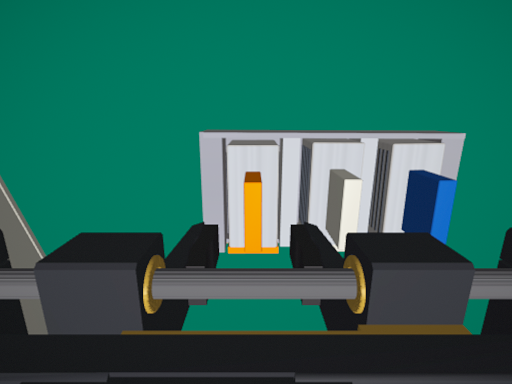

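Call:
{"api": "apply_moves", "payload": {
  "delta_pos": [
    [2, -0.1, 0.1],
    [4, -0.1, 0.1],
    [5.5, -0.1, 0.1],
    [6.5, -0.1, 0.1],
    [6.5, -0.1, 0.1],
    [6.5, -0.1, 0.1],
    [6.5, -0.1, 0.1]
  ],
  "yaw": [0, 0, 0, 0, 0, 0, 0],
  "gripper": [45, 45, 45, 45, 45, 45, 45],
  "force": 5
}}

```text
clock: 11.65
tool_pos: [0.5486, 0.3136, 0.0783]
eef_rot: [0.703, -0.089, -0.7, -0.09]
contact_force: [0.5, 0.2, 1.5]
opening: 0.45
```

Run:
```python
from h import *
go([.547,.3134,.076],-1.824)
save('side','side8.png')
im=cv2.imread('pics/side8.png'); cv2.imwrite('pics/side8c.png',cv2.resize(im[90:200,180:330],None,fx=5,fy=5))
```

```text
t 11.65 tcp [0.5486 0.3136 0.0783] jaw -1.8245 tiltx [ 0.0044  0.     -1.    ] q [-0.84  0.99  0.47  1.68 -0.68  0.63 -1.81] open 0.45 F [0.5 0.2 1.5]
delta [0.23 0.06 0.15] yaw -0.0005
```

View pics/side8c.png

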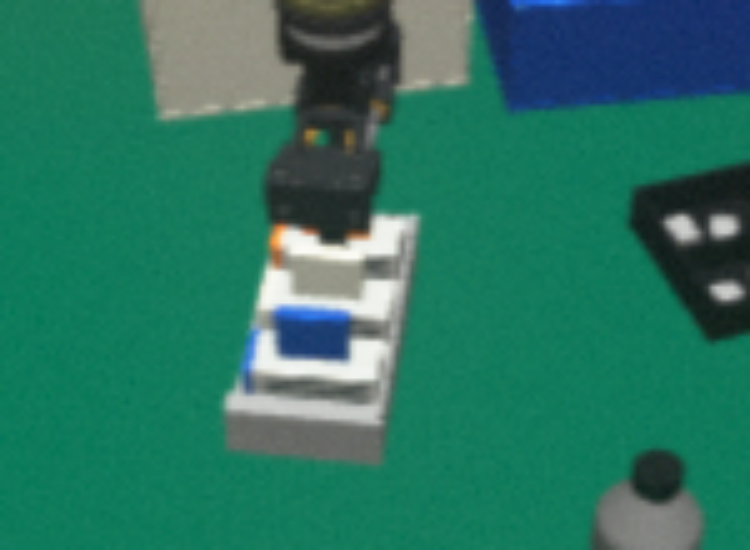

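Call:
{"api": "apply_moves", "payload": {
  "delta_pos": [
    [0.15, 0, 0.15],
    [0.15, 0, 0.15],
    [0.15, 0, 0.15],
    [0.15, 0, 0.15],
    [0.15, 0, 0.15],
    [0.15, 0, 0.15],
    [0.15, 0, 0.15]
  ],
  "yaw": [0, 0, 0, 0, 0, 0, 0],
  "gripper": [45, 0, 0, 0, 0, 0, 0],
  "force": 6
}}

```text
clock: 12.28
tool_pos: [0.5469, 0.314, 0.0766]
eef_rot: [0.703, -0.089, -0.7, -0.09]
contact_force: [0.2, 0.5, 0.5]
opening: 0.134
```

Run:
```python
from h import *
go([.547,.3134,.076],-1.824)
```

```text
t 12.28 tcp [0.5469 0.314  0.0766] jaw -1.8244 tiltx [ 4.e-03 -1.e-04 -1.e+00] q [-0.84  0.99  0.46  1.69 -0.68  0.63 -1.81] open 0.134 F [0.2 0.5 0.5]
delta [ 0.06  0.05 -0.02] yaw -0.0004
```

Call:
{"api": "apply_moves", "payload": {
  "delta_pos": [
    [0, 0, 0],
    [0, 0, 0],
    [-0.4, 0, 0],
    [-1.0, 0, 0],
    [-1.8, 0, 0],
    [-2.8, 0, 0],
    [-4.0, 0, 0],
    [-5.2, 0, 0],
    [-6.0, 0, 0],
    [-6.0, 0, 0]
  ],
  "yaw": [0, 0, 0, 0, 0, 0, 0, 0, 0, 0],
  "gripper": [0, 0, 0, 0, 0, 0, 0, 0, 0, 0],
  "force": 45
}}

```text
clock: 13.12
tool_pos: [0.5481, 0.3144, 0.1393]
eef_rot: [0.704, -0.088, -0.699, -0.09]
contact_force: [0.7, 0.7, -2.2]
opening: 0.134
```

Run:
```python
from h import *
go([.547,.3134,.25],-1.824)
save('side','side9.png')
im=cv2.imread('pics/side9.png'); cv2.imwrite('pics/side9c.png',cv2.resize(im[70:200,180:330],None,fx=5,fy=5)[:590])
```

```text
t 13.12 tcp [0.5481 0.3144 0.1393] jaw -1.8244 tiltx [ 0.0079  0.0017 -1.    ] q [-0.87  0.91  0.53  1.67 -0.63  0.74 -1.86] open 0.134 F [ 0.7  0.7 -2.2]
delta [-11.07   0.08   0.  ] yaw -0.0004
```

View pics/side9c.png

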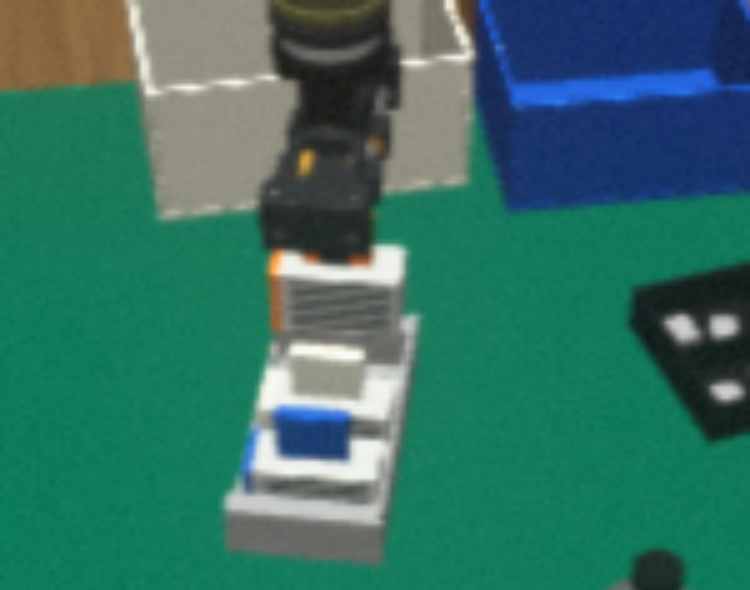

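Run:
```python
from h import *
go([.4956,-.10,.28],.191)
```

```text
t 13.17 tcp [0.5474 0.3143 0.1381] jaw -1.8243 tiltx [ 0.0062  0.0011 -1.    ] q [-0.87  0.91  0.53  1.67 -0.63  0.74 -1.86] open 0.129 F [ 0.5 -0.9 -1.7]
delta [-14.27  41.37  -5.46] yaw -2.0153
```

Call:
{"api": "apply_moves", "payload": {
  "delta_pos": [
    [-2, 0, 0],
    [-5, 0, 0],
    [-8, 0, 0],
    [-11, 1, 0],
    [-13.5, 3, -0.3],
    [-14.2, 5.5, -0.7],
    [-14.2, 8, -1.0],
    [-14.2, 10.5, -1.4],
    [-14.2, 13, -1.7],
    [-14.2, 15.5, -2.0]
  ],
  "yaw": [0, 0, 0, -0.05, -0.13, -0.22, -0.32, -0.42, -0.52, -0.62],
  "gripper": [0, 0, 0, 0, 0, 0, 0, 0, 0, 0]
}}

```text
clock: 14.0
tool_pos: [0.5262, 0.1579, 0.2794]
eef_rot: [0.697, 0.131, -0.693, 0.131]
contact_force: [0.3, -0.8, -1.4]
opening: 0.138
```

Run:
```python
from h import *
go([.4956,-.10,.28],.191)
```

```text
t 14.0 tcp [0.5262 0.1579 0.2794] jaw -1.1991 tiltx [ 5.3e-03  7.0e-04 -1.0e+00] q [-0.65  0.59  0.46  1.79 -0.34  0.83 -1.23] open 0.138 F [ 0.3 -0.8 -1.4]
delta [-0.1  22.92 12.22] yaw -1.3901
```

Call:
{"api": "apply_moves", "payload": {
  "delta_pos": [
    [-0.1, 1.7, 0.9],
    [-0.1, 3.4, 1.8],
    [-0.1, 5.1, 2.7],
    [-0.1, 6.8, 3.6],
    [-0.1, 8.5, 4.5],
    [-0.1, 10.2, 5.4],
    [-0.1, 11.9, 6.3],
    [-0.1, 13.6, 7.2],
    [-0.1, 15.3, 8.1],
    [-0.1, 17, 9]
  ],
  "yaw": [-0.1, -0.2, -0.3, -0.4, -0.5, -0.6, -0.7, -0.8, -0.9, -1.0],
  "gripper": [0, 0, 0, 0, 0, 0, 0, 0, 0, 0]
}}

```text
clock: 14.83
tool_pos: [0.5035, -0.0342, 0.2797]
eef_rot: [0.547, 0.448, -0.545, 0.45]
contact_force: [0.5, 0.1, -0.7]
opening: 0.133
```

Run:
```python
from h import *
go([.4956,-.10,.26],.191)
```

```text
t 14.83 tcp [ 0.5035 -0.0342  0.2797] jaw -0.1944 tiltx [ 4.2e-03  6.0e-04 -1.0e+00] q [-0.11  0.5   0.13  1.9  -0.09  0.74 -0.12] open 0.133 F [ 0.5  0.1 -0.7]
delta [1.96 0.49 6.61] yaw -0.3854
```

Call:
{"api": "apply_moves", "payload": {
  "delta_pos": [
    [0.5, 0.1, 1.5],
    [1, 0.2, 3],
    [1.5, 0.3, 4.5],
    [1.9, 0.4, 5.8],
    [2, 0.5, 6.6],
    [2, 0.5, 6.6],
    [2, 0.5, 6.6],
    [2, 0.5, 6.6],
    [2, 0.5, 6.6]
  ],
  "yaw": [-0.1, -0.2, -0.29, -0.36, -0.385, -0.385, -0.385, -0.385, -0.385],
  "gripper": [0, 0, 0, 0, 0, 0, 0, 0, 0]
}}

```text
clock: 15.58
tool_pos: [0.4958, -0.0989, 0.2597]
eef_rot: [0.451, 0.545, -0.449, 0.546]
contact_force: [-0.5, -0.3, -0.8]
opening: 0.134
```

Run:
```python
from h import *
go([.4956,-.1166,.1556],.191)
save('side','side10.png');save('wrist','wrist10.png');save('top','top10.png')
go([.4956,-.1166,.1556],.191)
im=cv2.imread('pics/side10.png'); cv2.imwrite('pics/side10c.png',cv2.resize(im[150:330,170:350],None,fx=3,fy=3))
im=cv2.imread('pics/top10.png'); cv2.imwrite('pics/top10c.png',cv2.resize(im[110:270,240:450],None,fx=3.7,fy=3.7))
```

```text
t 15.58 tcp [ 0.4958 -0.0989  0.2597] jaw 0.1917 tiltx [ 0.0042  0.0011 -1.    ] q [ 0.11  0.52 -0.    1.92 -0.    0.7   0.3 ] open 0.134 F [-0.5 -0.3 -0.8]
delta [10.4  -0.41  1.74] yaw 0.0007
t 15.73 tcp [ 0.4958 -0.0992  0.2597] jaw 0.1917 tiltx [ 4.3e-03  8.0e-04 -1.0e+00] q [ 0.11  0.52 -0.    1.92 -0.    0.7   0.3 ] open 0.131 F [ 0.4  0.1 -1.9]
delta [10.41 -0.4   1.7 ] yaw 0.0007
```

View pics/side10c.png

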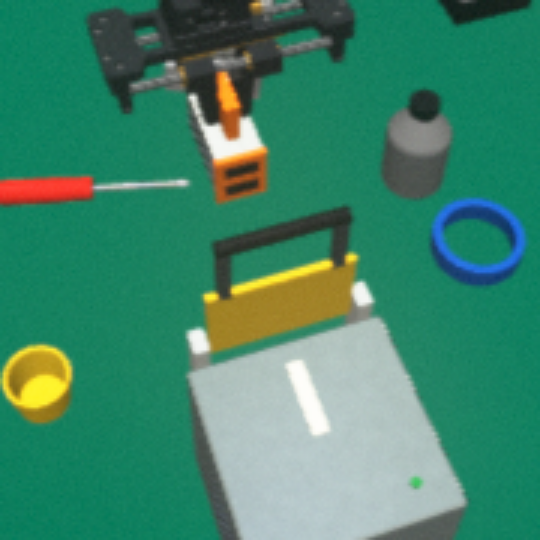

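View pics/top10c.png

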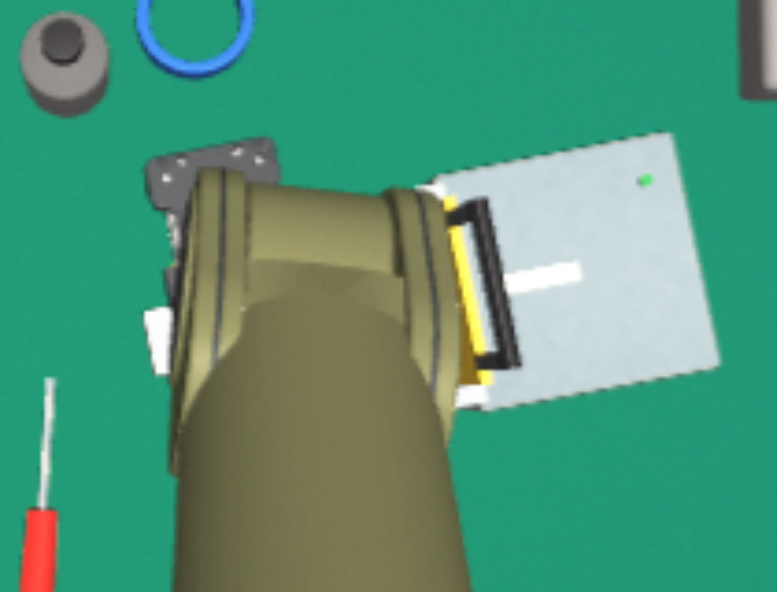

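View pics/wrist10.png

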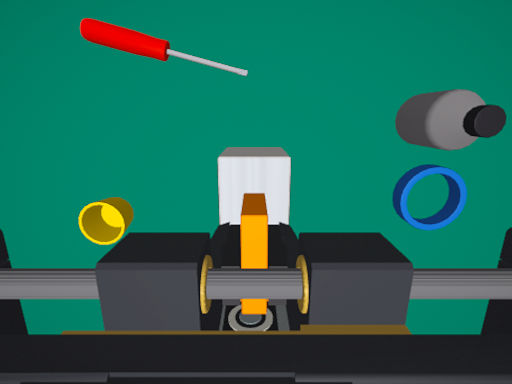

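View pics/side10.png

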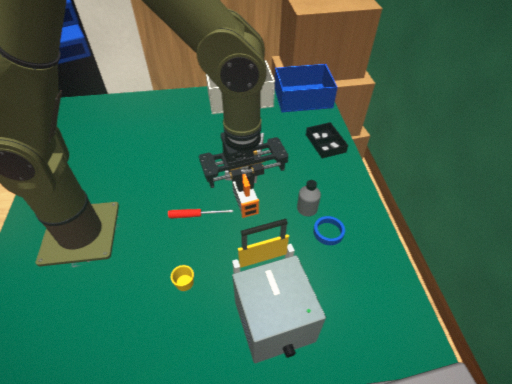

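Run:
```python
from fit import *
im=cv2.imread('pics/side10.png'); cv2.imwrite('pics/s10m.png',cv2.resize(im[165:225,225:270],None,fx=10,fy=10,interpolation=cv2.INTER_CUBIC))
p=[.4958,-.0990,.1917+np.pi/2]
z0=.2597-.0706
L=[[-.045,.021,z0+.05],[-.045,-.021,z0+.05],[-.045,-.021,z0],[-.045,.021,z0],[-.025,0,z0+.088]]
P=proj('side',pose2(p,L)); print(P.round(1),'crop10',((P-[225,165]+.5)*10-.5).round())
```

```text
[[242.  204.5]
 [259.  200.1]
 [258.8 212.9]
 [242.6 217.2]
 [247.7 185.5]] crop10 [[175. 399.]
 [344. 355.]
 [342. 484.]
 [180. 527.]
 [232. 209.]]
```

View pics/s10m.png

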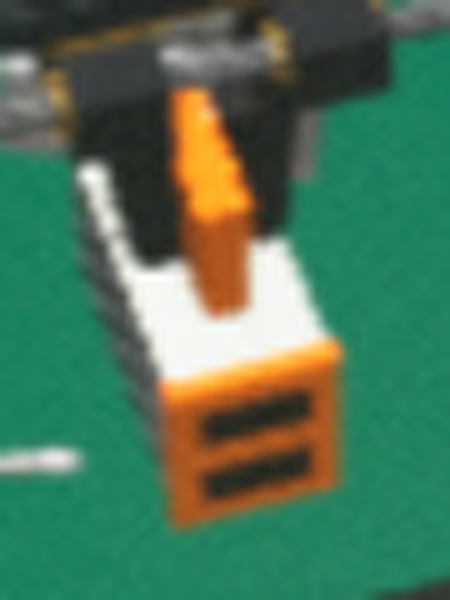

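Call:
{"api": "apply_moves", "payload": {
  "delta_pos": [
    [1.5, -0.1, 0.3],
    [3.2, -0.2, 0.7],
    [5.0, -0.3, 1.1],
    [6.8, -0.4, 1.5],
    [8.4, -0.4, 1.7],
    [9.6, -0.4, 1.75],
    [10.3, -0.4, 1.75],
    [10.4, -0.4, 1.75],
    [10.4, -0.4, 1.75],
    [10.4, -0.4, 1.75]
  ],
  "yaw": [0, 0, 0, 0, 0, 0, 0, 0, 0, 0],
  "gripper": [0, 0, 0, 0, 0, 0, 0, 0, 0, 0]
}}

```text
clock: 16.57
tool_pos: [0.4962, -0.1169, 0.1563]
eef_rot: [0.451, 0.544, -0.448, 0.547]
contact_force: [0.6, -0.4, -1.5]
opening: 0.129
```

```bash
cat > chk.py <<'E'
from fit import *
import sys
n=sys.argv[1]
go([.4953,-.1171,.1556],.1908)
save('side',f'side{n}.png');save('top',f'top{n}.png');save('wrist',f'wrist{n}.png')
s=get_state(); t=s['tool_pos']; M=R.from_quat(s['eef_rot']).as_matrix(); a=np.arctan2(M[1,1],M[0,1])
im=cv2.imread(f'pics/side{n}.png'); cv2.imwrite(f'pics/s{n}m.png',cv2.resize(im[180:300,215:305],None,fx=5,fy=5,interpolation=cv2.INTER_CUBIC))
p=[t[0],t[1],a+np.pi/2]; z0=t[2]-.0706
L=[[-.045,.021,z0+.05],[-.045,-.021,z0+.05],[-.045,-.021,z0],[-.045,.021,z0],[-.025,0,z0+.088]]
P=proj('side',pose2(p,L)); print('crop5',((P-[215,180]+.5)*5-.5).round())
st=[.538,-.338,-1.38]; w=pose2(st,[[-.08,0,.11]])[0]; port=pose2(p,[[-.045,0,z0+.025]])[0]
d=port-w; c,sn=np.cos(st[2]),np.sin(st[2]); print('port in window frame mm',1e3*np.array([c*d[0]+sn*d[1],-sn*d[0]+c*d[1],d[2]]).round(4),'yaw err',p[2]-st[2]-np.pi)
# sash raised: panel lower/upper edges, bar top in side
q=pose2(st,[[-.09,.044,.285],[-.09,-.044,.285],[-.09,.044,.228],[-.09,-.044,.228]]); print('bar pred crop',((proj('side',q)-[215,180]+.5)*5-.5).round())
E
python3 chk.py 11
```

```text
t 16.57 tcp [ 0.4962 -0.1169  0.1563] jaw 0.192 tiltx [ 5.6e-03  7.0e-04 -1.0e+00] q [ 0.15  0.69 -0.01  2.01  0.01  0.43  0.32] open 0.129 F [ 0.6 -0.4 -1.5]
delta [ 0.07 -0.1   0.  ] yaw 0.0012
crop5 [[147. 279.]
 [226. 258.]
 [225. 311.]
 [149. 332.]
 [174. 194.]]
port in window frame mm [-99.9   0.9   0.9] yaw err 0.0010421324117357855
bar pred crop [[350. 211.]
 [148. 266.]
 [341. 287.]
 [151. 340.]]
```

View pics/s11m.png

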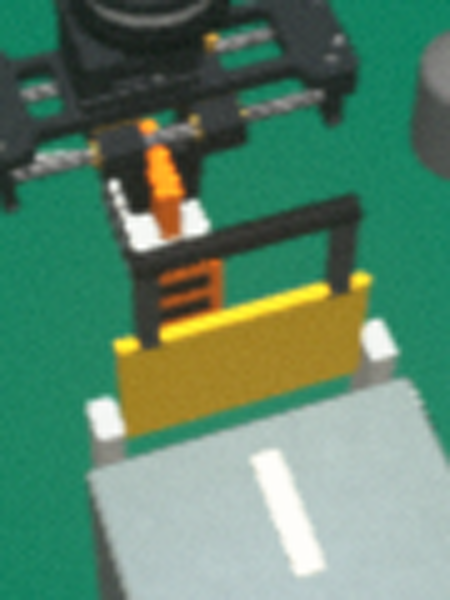

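View pics/top11.png

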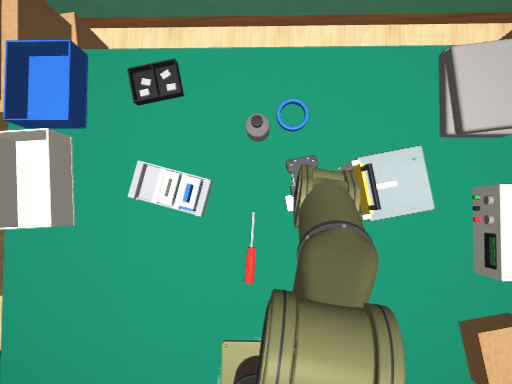

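View pics/wrist11.png

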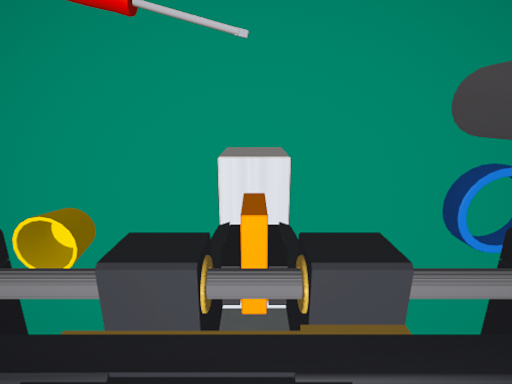

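Call:
{"api": "apply_moves", "payload": {
  "delta_pos": [
    [0.07, -0.1, 0],
    [0.07, -0.1, 0],
    [0.07, -0.1, 0],
    [0.07, -0.1, 0],
    [0.07, -0.1, 0],
    [0.07, -0.1, 0],
    [0.07, -0.1, 0],
    [0.07, -0.1, 0]
  ],
  "yaw": [0, 0, 0, 0, 0, 0, 0, 0],
  "gripper": [0, 0, 0, 0, 0, 0, 0, 0]
}}

```text
clock: 17.38
tool_pos: [0.4952, -0.1172, 0.1557]
eef_rot: [0.451, 0.544, -0.448, 0.547]
contact_force: [0.7, 1.1, -1.4]
opening: 0.132
```

```bash
python3 chk.py 12; python3 -c "
from h import *
s=get_state(); print(s['qd'].round(4)); go([.4953,-.1171,.1556],.1908)"
```

```text
t 17.38 tcp [ 0.4952 -0.1172  0.1557] jaw 0.1918 tiltx [ 5.8e-03  6.0e-04 -1.0e+00] q [ 0.15  0.69 -0.01  2.01  0.01  0.43  0.33] open 0.132 F [ 0.7  1.1 -1.4]
delta [ 0.01  0.01 -0.01] yaw 0.001
crop5 [[145. 281.]
 [224. 259.]
 [223. 312.]
 [148. 333.]
 [172. 195.]]
port in window frame mm [-99.9  -0.1   0.1] yaw err 0.0010237165708399942
bar pred crop [[350. 211.]
 [148. 266.]
 [341. 287.]
 [151. 340.]]
[ 0.0001 -0.001  -0.0003  0.0001  0.0006 -0.0018 -0.0004]
t 17.53 tcp [ 0.4952 -0.1172  0.1557] jaw 0.1918 tiltx [ 5.8e-03  6.0e-04 -1.0e+00] q [ 0.15  0.69 -0.01  2.01  0.01  0.43  0.33] open 0.133 F [-0.1 -0.5 -1.9]
delta [ 0.01  0.01 -0.01] yaw 0.001
```

View pics/s12m.png

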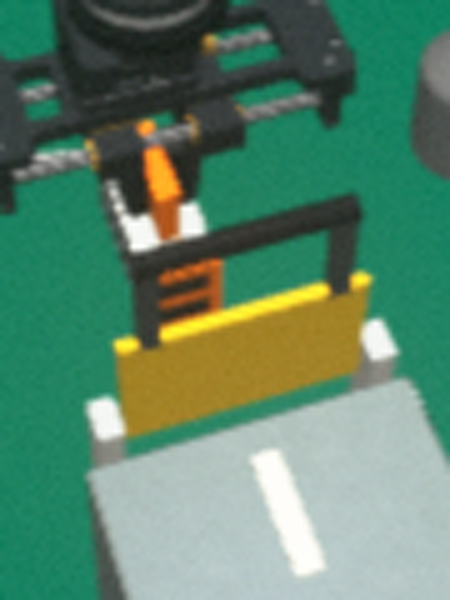

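The plate's right edge is at crop column 222, against a predicted 224. The sash is up and the arm is still, so I'm handing in.

```bash
python3 -c "
from plant import finish_job
print(finish_job())"
```

```text
the job is handed in; nothing more can be done
None
```

The sash is raised to its top stop, and the orange-fronted module is out of the chassis, held still in front of the open window. The job was handed in at about 17.5 s of the 56 s allowed.

**Sash:** I gripped the black bar and lifted until the downward force on the tool rose from 9 N to about 36 N at the stop. The tool's own travel at that point read only about 78 mm, not the full 80 mm. The side picture put the bar within about 1 px of its expected height at full opening, or slightly above it. It had not dropped after I let go.

**Module:** I gripped it by its tab at 45 N, lifted it straight out and carried it high over the bench, turning it on the way.

**Last checks:**

| Quantity | Calculated value |
|---|---|
| Distance from plate to window | 99.9 mm |
| Off-centre, sideways and in height | about 0.1 mm each |
| Error in facing the window | 0.001 rad |
| Tilt | about 0.006 rad (0.3°) |
| Joint speeds | below 0.002 rad/s |

- **Accuracy:** these figures come from the arm's pose and my estimate of where the station is. The top, side and wrist views disagreed on the station by up to 5 mm along its depth and 2 mm sideways. I used a middle value, so the true position could be off by a few millimetres.
- **Plate check:** in the side picture the plate was within about 1.5 px (roughly 2 to 3 mm) of its predicted place. After the final approach the bar and sash hid most of the plate, so that last check used one edge only.
- **Surroundings:** the last top picture I looked at, just before a final 1 mm adjustment, showed the white and blue modules and the loose things where they started. No unexpected contact force appeared in the readings.

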